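# Press the round replacement pane home in a leaded panel

### The job

Three replacement panes stand proud in a leaded glass panel, each held by friction between raised lead leaves. Gently press the round pane straight down with your fingertips until it is fully home, then lift your hand clear. Do not touch the lozenge pane, the square pane or any other part of the panel - those two panes still have to come out again for grinding - and leave the tools and the tin as they lie.

Things in the scene. Friction and masses are not known exactly. Their poses are not given: they have to be found in the camera images.
- board: Plywood building board, 300 (x) x 450 (y) x 18 mm, fixed to the bench, at any yaw. Origin at the centre of its underside, z up. The panel lies fixed on it, centred at x = -30 mm, y = 0; wooden battens 12 mm high run along the panel's -x and -y edges; tin and glass cutter lie in the free strip along its +x edge
- panel: Fixed part of the leaded panel, 190 (x) x 380 (y) mm: lead came 6 mm high and old panes. Origin at the centre of its underside, on the board; axes as the board's. Three openings at x = 0: round at y = +107 mm, lozenge at y = 0, square at y = -107 mm. Round each the lead leaf is folded up, a thin rim 10.5 mm above the panel's underside; not to be touched
- round_pane: The round replacement pane: a pale glass disc 78 mm in diameter, 3.5 mm thick, at the board's +y end of the row. Origin at the centre of its underside
- round_mid (a point): Centre of the upper face of the round pane, z up. When the pane is home this point is 23 mm above the board's underside (the bench top), 1 mm below the face of the came around it
- round_seat (a joint): Height in m by which the round pane stands proud: 0 when fully home (a stop that gives about 1 mm under 12 N and springs back), 0.0045 to 0.007 at the start. It slides straight down, level wherever it is pressed, against about 3 N of friction (a little more if fast), and stays where it is left
- lozenge_pane: The lozenge replacement pane, 122 mm along the board's x, 86 mm along y, 3.5 mm thick, in the middle opening; also proud; not to be touched. Origin at the centre of its underside
- lozenge_mid (a point): Centre of the upper face of the lozenge pane
- square_pane: The square replacement pane, 72 mm, 3.5 mm thick, in the opening at the board's -y end; also proud; not to be touched. Origin at the centre of its underside
- square_mid (a point): Centre of the upper face of the square pane
- tin_mid (a point): Centre of a small open tin of nails, 52 mm in diameter, 34 mm high (nail tips to about 36 mm), standing on the board's free strip; leave it
- cutter_mid (a point): Middle of a glass cutter, 180 mm long and 15 mm thick, lying on the board's free strip roughly along the board's y; leave it
- pliers_mid (a point): Middle of a pair of pliers, 175 mm long, 55 mm wide, 14 mm high, lying on the bench to the robot's left; leave it
- hammer_grip (a point): Grip of a hammer, 260 mm long, lying on the bench to the robot's right; leave it

How it is judged:
By the outcome, as a careful person would: the job done as asked, in the order asked, and still so for the second after the job is handed in, with the robot touching nothing.
It also fails if it takes over 38 s, if anything falls off the work surface, if the arm or the gripper's body presses on something with over 40 N, if the wrist force passes 120 N, or if a joint passes its speed limit or range.

### The arm

A 7-joint arm with a two-finger parallel gripper is mounted at the origin on the work surface. World frame = base frame: x ahead of the robot, y to its left, z up, the work surface at z = 0. Lengths are in mm, angles in rad, forces in N, time in s.
With the tool pointing down it reaches from about 425 to 950 mm from the base axis. Payload 4.7 kg.
Tool frame: the origin (TCP) lies at the centre of the arm's flange, where the gripper is bolted on; the fingertips stand 182 mm ahead of it and the grasp point (between the pads) lies 164 mm ahead of it (arm.tip_reach is the y of the fingertips in the tool frame, in mm); y points along the fingers, x is the direction in which the jaws open and shut, and the axes are right-handed (so a half turn about y gives the same grasp; the last joint's range is limited). The gripper opens to 87 mm and grips with 3 to 60 N. Pads are 19 mm wide; open, the fingers measure 117 mm over their backs; the gripper's body (75 mm by 190 mm) begins 51 mm behind the grasp point.
Start: joints at [1.13, 0.469, -0.049, 1.532, 0.024, 1.141, -0.082], TCP at [270.21, -618.561, 404.773] pointing down, gripper open.
Joint ranges: [-2.59, 2.59], [-0.33, 1.99], [-1.39, 1.29], [0.1, 2.45], [-1.04, 4.18], [0.21, 1.99], [-2.66, 2.66]. Speed limits (rad/s): [2.57, 2.57, 3.14, 3.14, 3.14, 3.14, 3.14].

### API

Orientations are given as a unit quaternion [x, y, z, w].
In Python, from workcell import get_state, camera, arm, spotter gives the robot as it stands.
- The arm moves only by the tool carry_out, never from a script. Its argument "moves" is one flat list of numbers, 7 for each row, row after row: the shift along the world's x, y, z normalised to -1 to 1, where 1 is 100 cm, then the turn, a rotation vector about the world's x, y, z normalised to -1 to 1, where 1 is 90 degrees, then the gripper's target within -1 to 1 (shut at 1, half-way at 0, fully open at -1). A call has 1 to 10 rows; each row shifts and turns the commanded pose from where the row before left it; what a row does not reach is not made up. A row lasts 1/10 s, in which the tool goes at most 50 mm and 8.59 degrees, less where a joint would pass 70% of its speed; a pose out of reach is approached as far as the arm can. A call with a number of a shift or a turn outside -1 to 1 is refused whole. A call with a gripper value outside its range is refused whole. The fingers move at their own pace and stop on an object; "grip_force" is the grip in N (left out, the last holds). Time passes only in rows, so rows that do not move let the fingers close. It gives the time, the measured TCP pose, the force and the opening at its end, in the units of the state.
- get_state(): the state, without advancing time (a new reading comes with each control period).
- camera(name): name is "scene" or "side" or "wrist"; returns a dict with "image" (480x640x3 uint8, red, green, blue), "z_map" (480x640 float32, mm along the optical axis (not along the pixel's ray), 0 where there is no reading), "intrinsics" (3x3 intrinsics, pixels), "xyz" and "attitude" of the camera in the world; the wrist camera has in their place "mount" (4x4, takes a point from camera to tool coordinates, whose origin is the TCP and whose axes are the tool frame's). Camera axes: x right, y down, z forward; pixel columns grow to the right and rows downward; lengths in mm; the calibration is good to about 2 mm. A picture is of the moment at which its call begins: read the wrist's pose just before it.
- arm.job_done(): hands the job in, once; it reports no verdict.
Trained networks look in the newest picture that a camera, given by its name, has taken for a name from the list of things; names that differ only in an ending like _2 or _b are one class to them, and where a whole thing is asked for, a point or a joint stands for the part that bears it (a point fixed in the world has none). Each returns a list of dicts, best first, with "score" (0 to 1); they miss things now and then, are a little off and sometimes report something else, mostly with a low value. They report only what shows in the picture. A call takes as long as a camera call.
- spotter.search_frame(camera, label): "position" ([column, row] in pixels, amid what is visible of it).
- spotter.landmark_of(camera, label): "position" ([column, row] in pixels: a listed point, or the origin of a listed thing).
The state is a dict: "clock": time; "qpos": joint angles; "joint_velocities": joint speeds; "tau": joint torques, N m; "eef_pos": TCP position; "eef_rot": TCP orientation; "ft_force": force on the tool from outside, world axes, zero at the start; "wrist_torque": the same for the moment, N m; "grip_width": finger opening in mm.
Only numpy, scipy, OpenCV 4.12 (cv2) and the standard library are available. Lean on these libraries where they do the work, as an engineer would, in place of code of your own. Each camera call takes 0.05 s, during which the arm holds its last target.

## Working session

There is one attempt and no reset: what is moved stays moved. The work goes in short steps, Python scripts to look and compute and a tool call to move; the robot and the scene stay as the last step left them, time stands still between calls to the robot, and variables do not carry over. Pictures are saved under pics/ and viewed, and the job is handed in when it is done.

Besides the shell and the picture viewer there is one more tool, called after ">>>" as name(argument=value, ...), one argument or row to a line, values as JSON. carry_out: Moves the arm, as the interface text tells. Its arguments: {"type":"object","properties":{"moves":{"type":"array","items":{"type":"number","minimum":-1,"maximum":1}},"grip_force":{"type":"number"}},"required":["moves"]}

```bash
mkdir -p pics; ls; python3 - <<'E'
from workcell import get_state, camera, arm, spotter
import cv2,numpy as np
s=get_state();print(s)
for c in ["scene","side","wrist"]:
    d=camera(c); np.savez('/tmp/'+c,**{k:v for k,v in d.items()})
    cv2.imwrite(f'pics/{c}0.png',d['image'][:,:,::-1])
    for l in ["round_mid","lozenge_mid","square_mid","tin_mid","cutter_mid","board"]:
        print(c,l,[(x['position'],round(x['score'],2)) for x in spotter.landmark_of(c,l)][:2])
print(get_state()['clock'])
E
```

```text
pics
{'clock': 0.0, 'qpos': array([ 1.13007986,  0.46945114, -0.04859493,  1.53368651,  0.02409727,
        1.14095272, -0.08227782]), 'joint_velocities': array([ 0.00142394,  0.00087396,  0.00237581, -0.00047464,  0.00011144,
        0.00084393, -0.00164333]), 'tau': array([ 7.39954030e-04, -5.07975447e+01, -8.01697117e-02, -2.36151356e+01,
       -6.11950248e-02,  3.78906517e-02,  1.85142953e-04]), 'eef_pos': array([ 270.11289357, -618.34075885,  403.69567244]), 'eef_rot': array([-0.59132529,  0.38777206, -0.38661592,  0.59202648]), 'ft_force': array([ 0.53594879, -0.40066176, -0.38388105]), 'wrist_torque': array([ 0.01952456,  0.01587431, -0.03074312]), 'grip_width': 87.00661606281017}
scene round_mid [([348.1, 222.7], 0.86), ([346.7, 292.2], 0.59)]
scene lozenge_mid [([320.5, 244.2], 0.96)]
scene square_mid [([283.6, 271.7], 0.6)]
scene tin_mid [([410.3, 243.9], 0.73)]
scene cutter_mid [([348.4, 292.2], 0.68)]
scene board [([325.4, 261.4], 0.6), ([350.2, 292.1], 0.28)]
side round_mid [([285.7, 235.2], 0.89)]
side lozenge_mid [([318.3, 236.7], 0.85)]
side square_mid [([284.7, 234.7], 0.7), ([350.9, 244.9], 0.57)]
side tin_mid [([281.0, 200.1], 0.54), ([321.5, 239.7], 0.31)]
side cutter_mid [([338.1, 210.3], 0.75)]
side board [([324.0, 238.7], 0.87)]
wrist round_mid []
wrist lozenge_mid []
wrist square_mid []
wrist tin_mid []
wrist cutter_mid []
wrist board []
1.05
```

View pics/scene0.png

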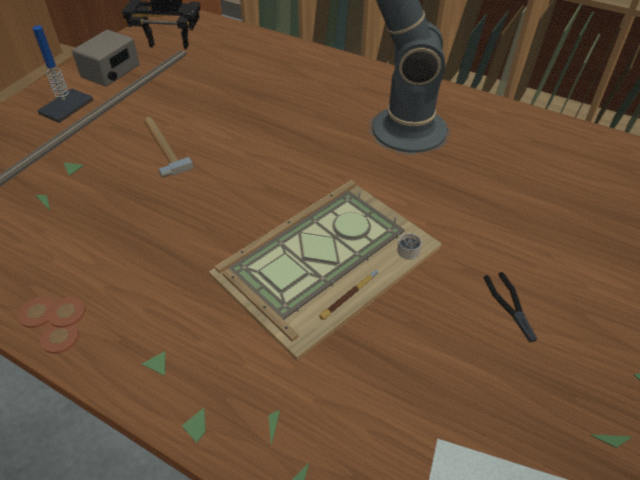

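View pics/side0.png

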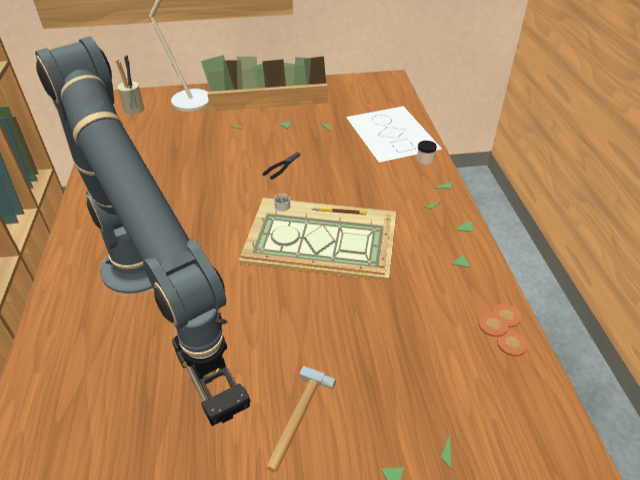

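```bash
cat > h.py <<'E'
import numpy as np
from scipy.spatial.transform import Rotation as R
def load(c): return dict(np.load('/tmp/'+c+'.npz',allow_pickle=True))
def rot(a):
    a=np.asarray(a); return R.from_quat(a).as_matrix() if a.shape==(4,) else a
def deproj(d,u,v,z=None,T=None):
    K=d['intrinsics']; 
    if z is None:
        p=d['z_map'][int(round(v))-1:int(round(v))+2,int(round(u))-1:int(round(u))+2]; z=np.median(p[p>0])
    c=np.array([(u-K[0,2])*z/K[0,0],(v-K[1,2])*z/K[1,1],z])
    return rot(d['attitude'])@c+d['xyz'] if T is None else (T@np.r_[c,1])[:3]
def onplane(d,u,v,h):
    K=d['intrinsics'];r=rot(d['attitude'])@np.array([(u-K[0,2])/K[0,0],(v-K[1,2])/K[1,1],1]);o=d['xyz']
    return o+r*(h-o[2])/r[2]
E
python3 - <<'E'
from h import *
for c,P in dict(scene=dict(r=(348.1,222.7),l=(320.5,244.2),s=(283.6,271.7),tin=(410.3,243.9),cut=(348.4,292.2)),side=dict(r=(285.7,235.2),l=(318.3,236.7),s=(350.9,244.9),tin=(281,200.1),cut=(338.1,210.3))).items():
    d=load(c); print(c,d['intrinsics'].tolist(),d['xyz'],d['attitude'])
    for k,p in P.items(): print(k,deproj(d,*p).round(1),onplane(d,*p,28).round(1))
d=load('wrist');print(d['mount'],d['intrinsics'])
E
```

```text
scene [[589.4856102542575, 0.0, 310.98841317163044], [0.0, 589.4856102542575, 231.36430488477305], [0.0, 0.0, 1.0]] [1338.45843838  478.41539683 1030.20981597] [ 0.46052528  0.80607896 -0.32559961 -0.17927092]
r [454.3  42.1  28.3] [454.   41.9  28. ]
l [543.9  18.2  24.1] [547.   19.9  28. ]
s [656.8 -10.8  24.8] [659.   -9.2  28. ]
tin [453.3 201.1  40.2] [442.4 197.7  28. ]
cut [637.3 141.3  28.3] [637.1 141.2  28. ]
side [[548.4741579018447, 0.0, 317.5736444978088], [0.0, 548.4741579018447, 237.14008937060098], [0.0, 0.0, 1.0]] [  401.85576486 -1208.3489196   1180.31336023] [ 0.91448243 -0.06001043  0.02068192 -0.39961594]
r [450.2  45.9  30.6] [450.4  48.8  28. ]
l [549.6  26.5  29.5] [549.8  28.1  28. ]
s [642.6 -25.2  31.2] [643.3 -21.9  28. ]
tin [448.5 197.   49.4] [449.3 223.5  28. ]
cut [628.8 138.4  33.6] [629.9 145.   28. ]
[[ 9.99999601e-01 -7.62224746e-04  4.66138245e-04  4.56153072e-01]
 [-6.47478994e-04 -2.58733670e-01  9.65948481e-01  2.02295387e+01]
 [-6.15664176e-04 -9.65948398e-01 -2.58734060e-01  7.06400617e+01]
 [ 0.00000000e+00  0.00000000e+00  0.00000000e+00  1.00000000e+00]] [[391.25362482   0.         315.01777636]
 [  0.         391.25362482 234.37436656]
 [  0.           0.           1.        ]]
```

The round pane is nearest the base, at about (452, 44) (scene pixel 348,223; side pixel 286,235). The tin is at about (451, 199). I'll shut the fingers and swing over at the current height.

>>> carry_out(
  moves=[0.023,0.042,0,0,0,0,1,0.023,0.042,0,0,0,0,1,0.023,0.042,0,0,0,0,1,0.023,0.042,0,0,0,0,1,0.023,0.042,0,0,0,0,1,0.023,0.042,0,0,0,0,1,0.023,0.042,0,0,0,0,1,0.023,0.042,0,0,0,0,1,0.023,0.042,0,0,0,0,1,0.023,0.042,0,0,0,0,1],
  grip_force=20,
)

```text
clock: 2.05
eef_pos: [500.8, -196.8, 405.2]
eef_rot: [0.592, -0.387, 0.388, -0.592]
ft_force: [0.2, 0.2, 0.3]
grip_width: 15.3
```

>>> carry_out(
  moves=[-0.008,0.04,0,0,0,0,1,-0.008,0.04,0,0,0,0,1,-0.008,0.04,0,0,0,0,1,-0.008,0.04,0,0,0,0,1,-0.008,0.04,0,0,0,0,1,-0.008,0.04,0,0,0,0,1,0,0,0,0,0,0,1,0,0,0,0,0,0,1],
)

```text
clock: 2.85
eef_pos: [452.0, 42.1, 405.0]
eef_rot: [0.592, -0.386, 0.387, -0.592]
ft_force: [-0.4, -0.6, 0.9]
grip_width: 0.6
```

```bash
python3 - <<'E'
from workcell import get_state, camera, arm, spotter
import cv2,numpy as np
from h import *
s=get_state();print(s['eef_pos'],s['eef_rot'],s['ft_force'],s['grip_width'],s['qpos'].round(2),arm.tip_reach)
M=R.from_quat(s['eef_rot']).as_matrix();print(M.round(4))
d=camera('wrist'); T=np.eye(4);T[:3,:3]=M;T[:3,3]=s['eef_pos'];T=T@d['mount']
d['T']=T;np.savez('/tmp/wrist1',**d)
cv2.imwrite('pics/wrist1.png',d['image'][:,:,::-1])
for l in ["round_mid","lozenge_mid","tin_mid"]:
    for x in spotter.landmark_of('wrist',l)[:2]:
        print(l,x['position'],round(x['score'],2),deproj(d,*x['position'],T=T).round(1))
E
```

```text
[452.04489058  42.12895419 405.04607809] [ 0.59213673 -0.38619041  0.38682331 -0.59211383] [-0.4417895  -0.61551831  0.91905434] 0.6084689630264951 [ 0.22  0.13 -0.44  2.01  0.07  1.01 -1.41] 182.2
[[ 4.024e-01  7.000e-04  9.154e-01]
 [-9.154e-01 -5.000e-04  4.024e-01]
 [ 8.000e-04 -1.000e+00  5.000e-04]]
round_mid [302.7, 208.9] 0.77 [447.9  51.7  29.8]
lozenge_mid [383.7, 117.9] 0.9 [550.4  18.7  28.1]
tin_mid [144.9, 140.5] 0.72 [452.6 195.4  51.3]
```

View pics/wrist1.png

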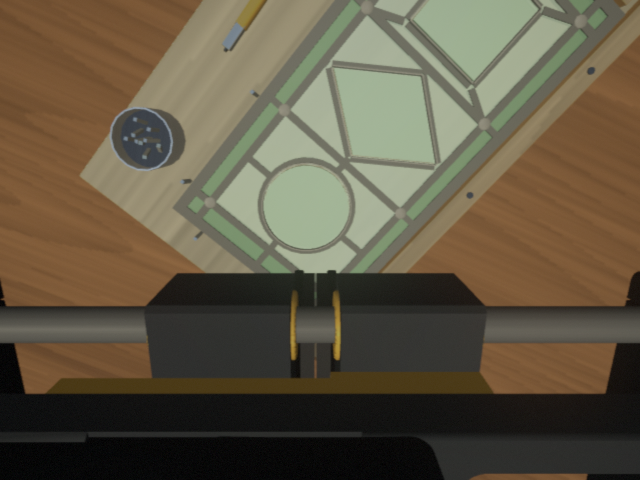

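The wrist view shows the round pane centred near (307,205), with the lozenge at (384,115) and the tin at (143,138). I'll refine the circle centre from the image and the depth map.

```bash
python3 - <<'E'
from h import *
import cv2
d=load('wrist1');T=d['T']
for p in [(307,205),(258,205),(355,205),(307,158),(307,252),(302.7,208.9)]: print(p,deproj(d,*p,T=T).round(1))
# mask pale glass via floodfill
im=np.ascontiguousarray(d['image'][:,:,::-1]);m=np.zeros((482,642),np.uint8)
cv2.floodFill(im,m,(307,205),0,(6,)*3,(6,)*3,4|(255<<8)|cv2.FLOODFILL_MASK_ONLY|cv2.FLOODFILL_FIXED_RANGE)
m=m[1:-1,1:-1];c=max(cv2.findContours(m,0,1)[0],key=cv2.contourArea);e=cv2.fitEllipse(c);print(e,cv2.contourArea(c))
print(deproj(d,*e[0],T=T).round(1))
v,u=np.nonzero(m);z=d['z_map'][v,u];print(np.median(z),np.std(z))
P=np.array([deproj(d,a,b,z=np.float64(q),T=T) for a,b,q in zip(u,v,z) if q>0]);print(np.median(P,0),P.min(0),P.max(0))
E
```

```text
(307, 205) [452.8  49.5  29.7]
(258, 205) [433.3  91.2  23.5]
(355, 205) [469.8   8.   23.9]
(307, 158) [491.5  66.4  23.6]
(307, 252) [409.6  30.9  24.2]
(302.7, 208.9) [447.9  51.7  29.8]
((305.8887023925781, 206.67416381835938), (80.54986572265625, 82.99091339111328), 102.5779037475586) 5245.0
[450.9  49.8  29.3]
360.8316 23.60664
[450.94560265  49.85738659  29.6773562 ] [411.58695972  11.02935371  17.30646042] [488.0430734   88.65753352  32.43931931]
```

>>> carry_out(
  moves=[-0.001,0.006,-0.03,0,0,0,1,0,0,-0.04,0,0,0,1,0,0,-0.04,0,0,0,1,0,0,-0.04,0,0,0,1,0,0,-0.02,0,0,0,1,0,0,-0.01,0,0,0,1,0,0,0,0,0,0,1,0,0,0,0,0,0,1],
)

```text
clock: 3.85
eef_pos: [451.9, 47.2, 225.5]
eef_rot: [-0.591, 0.387, -0.388, 0.592]
ft_force: [0.0, 0.8, 0.2]
grip_width: 0.7
```

```bash
python3 - <<'E'
from workcell import get_state, camera, arm, spotter
import cv2
from h import *
s=get_state();M=R.from_quat(s['eef_rot']).as_matrix();print(s['eef_pos'],(s['eef_pos']+M[:,1]*182.2).round(1),s['ft_force'],M[:,1])
T=np.eye(4);T[:3,:3]=M;T[:3,3]=s['eef_pos']
for c in ['wrist','side','scene']:
    d=camera(c);im=d['image'][:,:,::-1]
    if c!='wrist': 
        u,v=(286,235) if c=='side' else (348,223)
        im=cv2.resize(im[v-60:v+60,u-80:u+80],None,fx=5,fy=5,interpolation=2)
    cv2.imwrite(f'pics/{c}2.png',im)
print(get_state()['clock'])
E
```

```text
[451.88014014  47.23832014 225.54390191] [452.2  47.3  43.3] [0.04694764 0.80148947 0.17547761] [ 1.74367716e-03  7.73001168e-05 -9.99998477e-01]
4.0
```

View pics/wrist2.png

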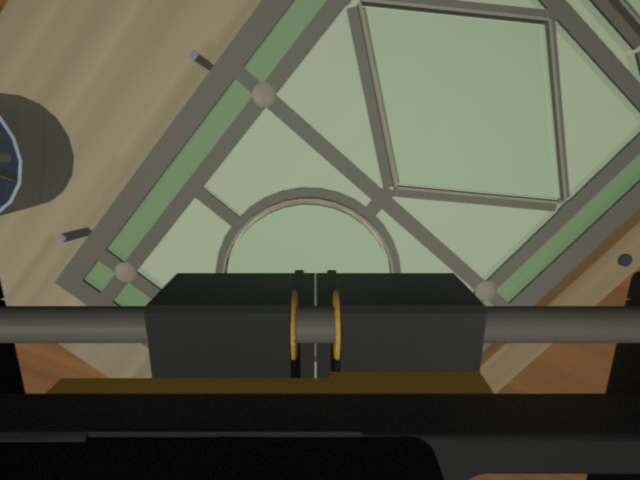

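View pics/side2.png

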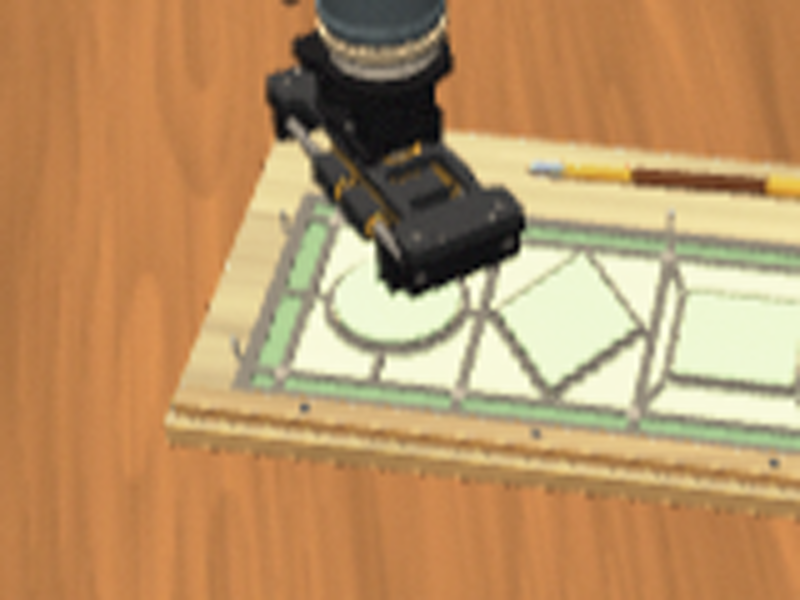

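View pics/scene2.png

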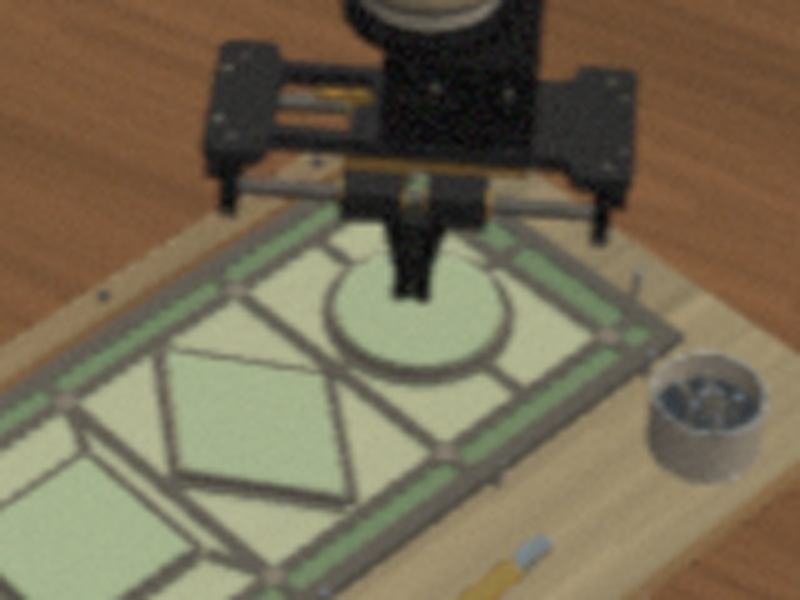

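>>> carry_out(
  moves=[0,0.002,-0.003,0,0,0,1,0,0,-0.003,0,0,0,1,0,0,-0.003,0,0,0,1,0,0,-0.001,0,0,0,1,0,0,0,0,0,0,1,0,0,0,0,0,0,1],
)

```text
clock: 4.6
eef_pos: [451.2, 49.5, 214.7]
eef_rot: [0.592, -0.387, 0.387, -0.592]
ft_force: [-1.0, 0.3, 0.1]
grip_width: 0.2
```

>>> carry_out(
  moves=[0,0,-0.0005,0,0,0,1,0,0,-0.0005,0,0,0,1,0,0,-0.0005,0,0,0,1,0,0,-0.0005,0,0,0,1,0,0,-0.0005,0,0,0,1,0,0,-0.0005,0,0,0,1,0,0,-0.0005,0,0,0,1,0,0,-0.0005,0,0,0,1,0,0,-0.0005,0,0,0,1,0,0,-0.0005,0,0,0,1],
)

```text
clock: 5.6
eef_pos: [451.2, 49.4, 209.8]
eef_rot: [-0.592, 0.387, -0.387, 0.592]
ft_force: [-1.0, 0.1, 2.9]
grip_width: 0.7
```

Contact is made and the pane is sliding: 2.9 N, about the friction, with the tip at about z = 27.6. I'll continue.

>>> carry_out(
  moves=[0,0,-0.0005,0,0,0,1,0,0,-0.0005,0,0,0,1,0,0,-0.0005,0,0,0,1,0,0,-0.0005,0,0,0,1,0,0,-0.0005,0,0,0,1,0,0,-0.0005,0,0,0,1,0,0,-0.0005,0,0,0,1],
)

```text
clock: 6.3
eef_pos: [451.2, 49.4, 206.2]
eef_rot: [-0.592, 0.387, -0.387, 0.592]
ft_force: [-1.0, -0.5, 2.3]
grip_width: 0.3
```

>>> carry_out(
  moves=[0,0,-0.0004,0,0,0,1,0,0,-0.0003,0,0,0,1,0,0,-0.0003,0,0,0,1],
)

```text
clock: 6.6
eef_pos: [451.2, 49.4, 205.3]
eef_rot: [0.592, -0.387, 0.387, -0.592]
ft_force: [0.1, -1.0, 2.9]
grip_width: 0.3
```

>>> carry_out(
  moves=[0,0,-0.0003,0,0,0,1,0,0,-0.0002,0,0,0,1],
)

```text
clock: 6.8
eef_pos: [451.2, 49.5, 205.0]
eef_rot: [0.592, -0.387, 0.387, -0.592]
ft_force: [-1.4, -0.7, 6.9]
grip_width: 0.6
```

>>> carry_out(
  moves=[0,0,-0.0003,0,0,0,1,0,0,0,0,0,0,1],
)

```text
clock: 7.0
eef_pos: [451.2, 49.5, 204.8]
eef_rot: [0.592, -0.387, 0.387, -0.592]
ft_force: [-2.5, -0.2, 7.8]
grip_width: 0.4
```

>>> carry_out(
  moves=[0,0,-0.0003,0,0,0,1,0,0,0,0,0,0,1],
)

```text
clock: 7.2
eef_pos: [451.2, 49.5, 204.7]
eef_rot: [0.592, -0.387, 0.387, -0.592]
ft_force: [-1.9, -0.9, 9.9]
grip_width: 0.7
```

The force climbs steeply with almost no travel, so the pane is on its stop at the expected home height. Now I'll lift slowly straight up, then clear.

>>> carry_out(
  moves=[0,0,0.0005,0,0,0,1,0,0,0.0005,0,0,0,1,0,0,0.001,0,0,0,1,0,0,0.004,0,0,0,1,0,0,0.015,0,0,0,1,0,0,0.03,0,0,0,1,0,0,0.04,0,0,0,1,0,0,0.04,0,0,0,1,0,0,0.04,0,0,0,1,0,0,0.03,0,0,0,1],
)

```text
clock: 8.2
eef_pos: [451.1, 49.6, 407.8]
eef_rot: [-0.591, 0.386, -0.388, 0.592]
ft_force: [0.3, -0.6, -0.6]
grip_width: 0.4
```

>>> carry_out(
  moves=[0,0,0,0,0,0,1,0,0,0,0,0,0,1,0,0,0,0,0,0,1],
)

```text
clock: 8.5
eef_pos: [450.7, 49.2, 403.9]
eef_rot: [0.592, -0.388, 0.387, -0.591]
ft_force: [0.4, -0.7, -0.2]
grip_width: 0.8
```

```bash
python3 - <<'E'
from workcell import get_state, camera, arm, spotter
import cv2
from h import *
s=get_state();M=R.from_quat(s['eef_rot']).as_matrix();print(s['eef_pos'],s['ft_force'],s['clock'])
T=np.eye(4);T[:3,:3]=M;T[:3,3]=s['eef_pos']
d=camera('wrist');T=T@d['mount'];cv2.imwrite('pics/wrist3.png',d['image'][:,:,::-1])
m=d['z_map'];K=d['intrinsics']
v,u=np.mgrid[:480,:640];P=np.stack([(u-K[0,2])*m/K[0,0],(v-K[1,2])*m/K[1,1],m,np.ones_like(m)],-1)@T.T
def rep(P,m,n):
    for nm,c in dict(round=(451,49.5),loz=(550,19)).items():
        q=(m>0)&(np.hypot(P[...,0]-c[0],P[...,1]-c[1])<25)&(P[...,2]<60)
        print(n,nm,q.sum(),np.median(P[q][:,2]).round(2))
rep(P,m,'after')
o=load('wrist1');m=o['z_map'];P=np.stack([(u-K[0,2])*m/K[0,0],(v-K[1,2])*m/K[1,1],m,np.ones_like(m)],-1)@o['T'].T
rep(P,m,'before')
E
```

```text
[450.67268949  49.22766522 403.94050186] [ 0.37586616 -0.70155353 -0.17758389] 8.5
after round 2190 22.7
after loz 2684 27.97
before round 2260 29.68
before loz 2665 28.0
```

View pics/wrist3.png

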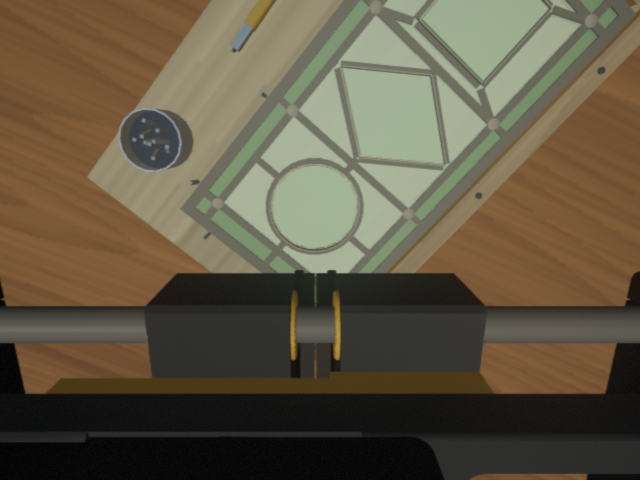

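The picture shows the round pane, centred near (314,206), sunk below its rim. The lozenge is unchanged at (392,115) and the tin still stands at (151,140). Depth puts the round pane at 22.7 mm (home is 23) and the lozenge unchanged at 28.0 mm.

```bash
python3 -c "
from workcell import arm
print(arm.job_done())"
```

```text
the job is handed in; nothing more can be done
None
```

The round pane is home. I pressed it down slowly with the closed fingertips, lifted the hand about 200 mm straight up, and handed the job in at about 8.6 s.

- **Pressing:** the pane slid at about 3 N. The force then rose to 9.9 N with almost no further travel, with the TCP about 0.5 mm below the height calculated for home, which fits the springy stop.
- **Round pane height:** after lifting, the wrist camera's depth reads the upper face at 22.7 mm, against 29.7 mm before and a nominal 23 mm. Calibration is good to about 2 mm, so the force rise is the stronger evidence.
- **The rest:** the lozenge pane is unchanged (28.0 mm before and after), and the tin looks undisturbed. I did not measure the square pane, cutter, pliers or hammer again afterwards. The hand was moved down and up only over the round pane.
- **Disagreement:** at the start, the cameras and networks differed by up to about 10 mm on the round pane's centre. I used the wrist camera's outline and depth fit, and the fingertips came down well inside the rim.

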